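Turn the row of jars round

ROBOT

A 6-joint arm with a two-finger parallel gripper is mounted at the origin on the work surface. World frame = base frame: x ahead of the robot, y to its left, z up, the work surface at z = 0. Lengths are in m, angles in rad, forces in N, time in s.
With the tool pointing down it reaches from about 0.35 to 0.875 m from the base axis. Payload 4.2 kg.
Tool frame: the origin (TCP) lies at the very end of the fingers, on their centre line; the grasp point (between the pads) lies 19 mm behind it; z points along the fingers, y is the line along which they close (so a half turn about z gives the same grasp; the last joint's range is limited). The gripper opens to 87 mm and grips with 3 to 60 N. Pads are 19 mm wide; open, the fingers measure 117 mm over their backs; the gripper's body (75 mm by 190 mm) begins 51 mm behind the grasp point.
Start: joints at [1.502, 0.385, 0.008, 0, -1.194, -0.259], TCP at [0.201, 0.592, 0.223] pointing down, gripper open.
Joint ranges: [-3.14, 3.14], [-1.21, 2.06], [-1.07, 1.41], [-3.16, 2.05], [-2.99, -0.16], [-3.1, 3.1]. Speed limits (rad/s): [2.79, 2.79, 3.14, 3.14, 3.14, 3.14].

INTERFACE

Orientations are given as a unit quaternion [w, x, y, z].
In Python, from plant import state, read_camera, hand_in, search_frame, cut_out gives the robot as it stands. The module is installed in compiled form; this text tells all that it offers.
- The arm moves only by the tool move_arm, never from a script. Its arguments are lists of equal length, an entry for each row: "offset": the shift along the tool's x, y, z in m, a list of three; "dr": the turn, a rotation vector about the tool's x, y, z in degrees, a list of three; "jaw": the opening, from 0 (shut) to 1 (fully open). A call has 1 to 5 rows; each row is the pose to reach, as a shift and turn from the pose commanded when the call began, along the tool's axes at that moment; what a row does not reach only later rows make up. A row lasts 1/8 s, in which the tool goes at most 62.5 mm and 10.7 degrees, less where a joint would pass 70% of its speed; a pose out of reach is approached as far as the arm can. A call with a gripper value outside its range is refused whole. The fingers move at their own pace and stop on an object; the grip force is fixed at half the most. Time passes only in rows, so rows that repeat a pose let the fingers close. It gives the time, the measured TCP pose, the force, the opening and the grip force at its end, in the units of the state.
- state(): the state, without advancing time (a new reading comes with each control period).
- read_camera(name): name is "scene" or "top"; returns a dict with "image" (480x640x3 uint8, red, green, blue), "z_map" (480x640 float32, m along the optical axis (not along the pixel's ray), 0 where there is no reading), "fx", "fy", "cx", "cy" (pixels), "cam_to_world" (4x4, takes a point from camera to world coordinates). Camera axes: x right, y down, z forward; pixel columns grow to the right and rows downward; lengths in m; the calibration is good to about 2 mm. A picture is of the moment at which its call begins.
- hand_in(): hands the job in; it is judged then, once.
Trained networks look in a picture, given as the dict that the camera call returned (one of the last four; its "shot" number tells which), for a name from the list of things; names that differ only in an ending like _2 or _b are one class to them, and where a whole thing is asked for, a point or a joint stands for the part that bears it (a point fixed in the world has none). Each returns a list of dicts, best first, with "conf" (0 to 1); they miss things now and then, are a little off and sometimes report something else, mostly with a low value. They report only what shows in the picture. A call takes as long as a camera call. They do not tell look-alikes from the thing itself.
- search_frame(picture, query): "rect" ([left, top, width, height] in pixels, round what is visible of it).
- cut_out(picture, query): "mask" (480x640 bool, what is visible of it) and "rect" ([left, top, width, height] in pixels, round what is visible of it).
The state is a dict: "time": time; "joint_pos": joint angles; "qvel": joint speeds; "effort": joint torques, N m; "ee_pos": TCP position; "tool_rot": TCP orientation; "wrist_force": force on the tool from outside, world axes, zero at the start; "moment": the same for the moment, N m; "gripper_width": finger opening in m; "gripper_force": force on a finger pad.
Only numpy, scipy, OpenCV 4.12 (cv2) and the standard library are available. Lean on these libraries where they do the work, as an engineer would, in place of code of your own. Each camera call takes 0.05 s, during which the arm holds its last target. There are 200 camera calls.

TASK

Move the four glass jars from the wooden rack to the empty white rack in the reverse order, so that the stock turns over: the jar that stands nearest the black end of the wooden rack goes to the place farthest from the white rack's black end, and so on along the row, until the one farthest from the wooden rack's black end stands next to the white rack's black end. One jar to a compartment, each set down gently, flat on the compartment's floor and upright, and left standing free; leave the baskets, the large jar, the peg holder and the brush alone.

Things in the scene. Friction and masses are not known exactly. Their poses are not given: they have to be found in the camera images.
- old_rack: pale wood rack with the jars, fixed, at any yaw. Origin: underside centre of the compartments, on the table. Along its y: four compartments 62 mm square, centres y = -99, -33, 33, 99 mm; 70 mm wide (x). Floor 6 mm above the underside; rim and dividers 4 mm thick, tops at 18 mm. Black end = black block 20 mm long, 28 mm high at its +y end (centre y = 144 mm).
- new_rack: white plastic rack, empty at the start, fixed; same shape, sizes, frame and black end (+y) as the wooden rack, with nothing on its compartment floors. May be turned any way round.
- red_jar_center (a point): centre (half-way up, 40 mm above its base) of the small glass jar with a red lid: a round upright jar 44 mm in diameter and 80 mm tall (lid 20 mm, same diameter), 0.10 to 0.21 kg, z up along its axis; loose; at the start it stands on the red coaster in the wooden rack. Neighbouring jars leave 16 to 28 mm between them along the row, so take it across the row (fingers on the rack's x sides).
- red_coaster: red square coaster, 58 mm square and 3 mm thick, fixed in one compartment of the wooden rack (which one differs each time); origin at the centre of its underside, axes as the rack's. It stays there and shows where the red-lidded jar began.
- yellow_jar_center (a point): centre (half-way up, 40 mm above its base) of the small glass jar with a yellow lid: a round upright jar 44 mm in diameter and 80 mm tall (lid 20 mm, same diameter), 0.10 to 0.21 kg, z up along its axis; loose; at the start it stands on the yellow coaster in the wooden rack. Neighbouring jars leave 16 to 28 mm between them along the row, so take it across the row (fingers on the rack's x sides).
- yellow_coaster: yellow square coaster, 58 mm square and 3 mm thick, fixed in one compartment of the wooden rack (which one differs each time); origin at the centre of its underside, axes as the rack's. It stays there and shows where the yellow-lidded jar began.
- green_jar_center (a point): centre (half-way up, 40 mm above its base) of the small glass jar with a green lid: a round upright jar 44 mm in diameter and 80 mm tall (lid 20 mm, same diameter), 0.10 to 0.21 kg, z up along its axis; loose; at the start it stands on the green coaster in the wooden rack. Neighbouring jars leave 16 to 28 mm between them along the row, so take it across the row (fingers on the rack's x sides).
- green_coaster: green square coaster, 58 mm square and 3 mm thick, fixed in one compartment of the wooden rack (which one differs each time); origin at the centre of its underside, axes as the rack's. It stays there and shows where the green-lidded jar began.
- blue_jar_center (a point): centre (half-way up, 40 mm above its base) of the small glass jar with a blue lid: a round upright jar 44 mm in diameter and 80 mm tall (lid 20 mm, same diameter), 0.10 to 0.21 kg, z up along its axis; loose; at the start it stands on the blue coaster in the wooden rack. Neighbouring jars leave 16 to 28 mm between them along the row, so take it across the row (fingers on the rack's x sides).
- blue_coaster: blue square coaster, 58 mm square and 3 mm thick, fixed in one compartment of the wooden rack (which one differs each time); origin at the centre of its underside, axes as the rack's. It stays there and shows where the blue-lidded jar began.
Mind the look-alikes: they are no part of the job. What is shaped like the part that bears blue_jar_center but orange or pink is not meant.

How it is judged:
At the end, for the whole second after the job is handed in: All four jars stand upright (within 7 degrees), released and at rest on the floors of the white rack's compartments, each within 11 mm of its compartment's centre along both rack axes and 5 mm in height, in the reverse of the coasters' order counted from the black ends (((y of red_coaster in the frame of old_rack between -0.119 and -0.079 m and y of red_jar_center in the frame of new_rack between 0.088 and 0.11 m) or (y of red_coaster in the frame of old_rack between -0.053 and -0.013 m and y of red_jar_center in the frame of new_rack between 0.022 and 0.044 m) or (y of red_coaster in the frame of old_rack between 0.013 and 0.053 m and y of red_jar_center in the frame of new_rack between -0.044 and -0.022 m) or (y of red_coaster in the frame of old_rack between 0.079 and 0.119 m and y of red_jar_center in the frame of new_rack between -0.11 and -0.088 m)) and x of red_jar_center in the frame of new_rack between -0.011 and 0.011 m and z of red_jar_center in the frame of new_rack between 0.041 and 0.051 m and angle between each of red_jar_center, yellow_jar_center, green_jar_center, blue_jar_center's own z axis and vertical below 0.12 rad and linear speed of each of red_jar, yellow_jar, green_jar, blue_jar below 0.02 m/s and ((y of yellow_coaster in the frame of old_rack between -0.119 and -0.079 m and y of yellow_jar_center in the frame of new_rack between 0.088 and 0.11 m) or (y of yellow_coaster in the frame of old_rack between -0.053 and -0.013 m and y of yellow_jar_center in the frame of new_rack between 0.022 and 0.044 m) or (y of yellow_coaster in the frame of old_rack between 0.013 and 0.053 m and y of yellow_jar_center in the frame of new_rack between -0.044 and -0.022 m) or (y of yellow_coaster in the frame of old_rack between 0.079 and 0.119 m and y of yellow_jar_center in the frame of new_rack between -0.11 and -0.088 m)) and x of yellow_jar_center in the frame of new_rack between -0.011 and 0.011 m and z of yellow_jar_center in the frame of new_rack between 0.041 and 0.051 m and ((y of green_coaster in the frame of old_rack between -0.119 and -0.079 m and y of green_jar_center in the frame of new_rack between 0.088 and 0.11 m) or (y of green_coaster in the frame of old_rack between -0.053 and -0.013 m and y of green_jar_center in the frame of new_rack between 0.022 and 0.044 m) or (y of green_coaster in the frame of old_rack between 0.013 and 0.053 m and y of green_jar_center in the frame of new_rack between -0.044 and -0.022 m) or (y of green_coaster in the frame of old_rack between 0.079 and 0.119 m and y of green_jar_center in the frame of new_rack between -0.11 and -0.088 m)) and x of green_jar_center in the frame of new_rack between -0.011 and 0.011 m and z of green_jar_center in the frame of new_rack between 0.041 and 0.051 m and ((y of blue_coaster in the frame of old_rack between -0.119 and -0.079 m and y of blue_jar_center in the frame of new_rack between 0.088 and 0.11 m) or (y of blue_coaster in the frame of old_rack between -0.053 and -0.013 m and y of blue_jar_center in the frame of new_rack between 0.022 and 0.044 m) or (y of blue_coaster in the frame of old_rack between 0.013 and 0.053 m and y of blue_jar_center in the frame of new_rack between -0.044 and -0.022 m) or (y of blue_coaster in the frame of old_rack between 0.079 and 0.119 m and y of blue_jar_center in the frame of new_rack between -0.11 and -0.088 m)) and x of blue_jar_center in the frame of new_rack between -0.011 and 0.011 m and z of blue_jar_center in the frame of new_rack between 0.041 and 0.051 m); the robot touches nothing.
It fails at once if a jar is tipped over (more than 40 degrees) (angle between any of red_jar_center, yellow_jar_center, green_jar_center, blue_jar_center's own z axis and vertical above 0.7 rad).
It fails at once if a jar is dropped from more than about 25 mm or slammed down (over 0.7 m/s within 14 mm of the floor it lands on) ((height (world z) of red_jar_center below 0.06 m and linear speed of red_jar above 0.7 m/s) or (height (world z) of yellow_jar_center below 0.06 m and linear speed of yellow_jar above 0.7 m/s) or (height (world z) of green_jar_center below 0.06 m and linear speed of green_jar above 0.7 m/s) or (height (world z) of blue_jar_center below 0.06 m and linear speed of blue_jar above 0.7 m/s)).
It fails at once if the baskets, the large jar, the peg holder or the brush is pushed more than 25 mm (distance of any of baskets, big_jar, peg_holder, brush from where it was at the start of the episode above 0.025 m).
It also fails if it takes over 115 s, if anything falls off the work surface, if the arm or the gripper's body presses on something with over 40 N, if the wrist force passes 120 N, or if a joint passes its speed limit or range.

## Working session

There is one attempt and no reset: what is moved stays moved. The work goes in short steps, Python scripts to look and compute and a tool call to move; the robot and the scene stay as the last step left them, time stands still between calls to the robot, and variables do not carry over. Pictures are saved under pics/ and viewed, at most 14 in all, crops included, and the job is handed in when it is done.

Besides the shell and the picture viewer there is one more tool, called after "Emit:" by a JSON object that holds its "name" and its "arguments". move_arm: Moves the arm, as the interface text tells. Its arguments: {"type":"object","properties":{"offset":{"type":"array"},"dr":{"type":"array"},"jaw":{"type":"array"}},"required":["offset","dr","jaw"]}

```bash
mkdir -p pics; cat > h.py <<'E'
import numpy as np, cv2
from plant import state, read_camera, hand_in, search_frame, cut_out
def pts(p,mask):
    v,u=np.nonzero(mask&(p['z_map']>0)); z=p['z_map'][v,u]
    c=np.stack([(u-p['cx'])/p['fx']*z,(v-p['cy'])/p['fy']*z,z,np.ones_like(z)])
    return (np.array(p['cam_to_world'])@c)[:3].T
def save(p,n): cv2.imwrite('pics/'+n,p['image'][:,:,::-1])
E
python3 - <<'E'
from h import *
for n in ['top','scene']:
    p=read_camera(n); save(p,n+'0.png'); print(n,np.array(p['cam_to_world']).round(3).tolist())
    for q in ['old_rack','new_rack','red_jar_center','yellow_jar_center','green_jar_center','blue_jar_center']:
        for r in cut_out(p,q)[:3]:
            P=pts(p,r['mask']); 
            top=P[P[:,2]>np.percentile(P[:,2],95)-.006]
            print(q,round(r['conf'],2),r['rect'],len(P),np.median(P,0).round(3),'top',top.mean(0).round(3), ((top.min(0)+top.max(0))/2).round(3))
print(state())
E
```

```text
top [[0.026, -0.996, 0.089, 0.449], [-1.0, -0.026, -0.006, 0.026], [0.008, -0.089, -0.996, 1.255], [0.0, 0.0, 0.0, 1.0]]
old_rack 0.67 [153.1, 196.2, 137.1, 96.6] 1403 [0.542 0.243 0.017] top [0.59  0.339 0.028] [0.536 0.237 0.029]
new_rack 0.88 [412.0, 188.7, 79.1, 145.7] 5093 [ 0.514 -0.246  0.007] top [ 0.594 -0.271  0.025] [ 0.515 -0.245  0.027]
red_jar_center 0.85 [258.6, 261.6, 22.0, 20.2] 423 [0.48  0.12  0.088] top [0.48  0.122 0.089] [0.48  0.122 0.09 ]
yellow_jar_center 0.63 [225.3, 241.7, 23.1, 25.6] 456 [0.512 0.181 0.088] top [0.514 0.184 0.089] [0.513 0.183 0.091]
green_jar_center 0.67 [166.0, 209.0, 26.7, 27.6] 548 [0.571 0.296 0.087] top [0.573 0.301 0.089] [0.573 0.301 0.09 ]
blue_jar_center 0.89 [244.7, 150.1, 29.3, 24.4] 553 [0.698 0.145 0.078] top [0.702 0.148 0.08 ] [0.704 0.147 0.082]
blue_jar_center 0.83 [228.0, 307.9, 27.7, 25.1] 460 [0.384 0.17  0.079] top [0.384 0.172 0.08 ] [0.384 0.172 0.081]
blue_jar_center 0.72 [200.9, 160.0, 24.5, 28.6] 527 [0.67  0.236 0.079] top [0.674 0.241 0.08 ] [0.674 0.241 0.081]
scene [[0.481, 0.706, -0.52, 1.096], [0.876, -0.39
[... 1230 characters left out ...]

{'time': 0.7, 'joint_pos': array([ 1.50160285e+00,  3.84668563e-01,  7.90320244e-03, -3.14059423e-05,
       -1.19401424e+00, -2.58618932e-01]), 'qvel': array([-0.00071842, -0.00093425,  0.0005997 ,  0.00085818,  0.00021215,
        0.00130813]), 'effort': array([-5.48442154e-05, -3.90327573e+01,  1.87587601e+01,  4.22379658e+00,
        1.55586441e-02, -1.31063851e-05]), 'ee_pos': array([0.20118189, 0.5917044 , 0.22256566]), 'tool_rot': array([-6.94644996e-06,  9.86596481e-01, -1.63178995e-01, -1.53271383e-05]), 'wrist_force': array([-0.57703395,  0.52336929, -0.11702923]), 'moment': array([ 0.01291657, -0.01958059, -0.01404235]), 'gripper_force': 0.0, 'gripper_width': 0.08718220147746433}
```

View pics/top0.png

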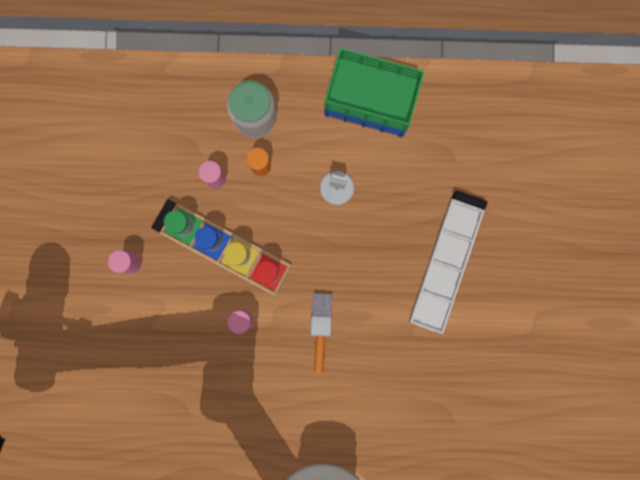

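View pics/scene0.png

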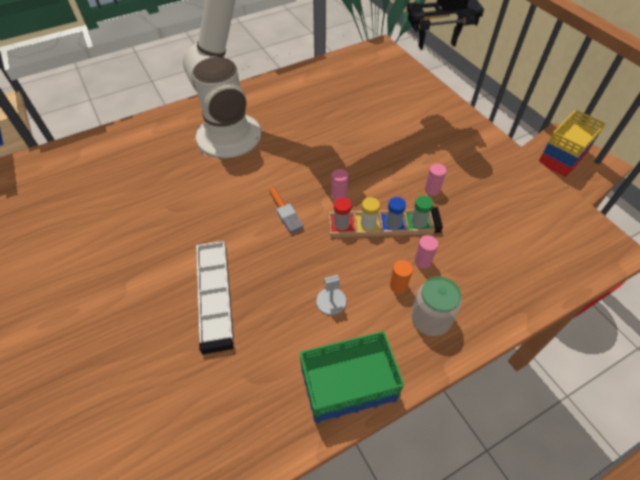

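The top view shows the wooden rack with its black end at pixel (163,216). From that end the lids run green (178,222), blue (208,238), yellow (238,255), red (268,272). The white rack's black end is at (469,199) and its far end at (428,325). The orange and pink jars stand loose around the wooden rack. The scene view agrees, so green goes to y=-99, blue to -33, yellow to +33 and red to +99.

```bash
python3 - <<'E'
from h import *
for n in ['top','scene']:
    p=read_camera(n)
    m=np.zeros((480,640),bool)
    P=pts(p,~m); 
    for nm,q in [('new','new_rack'),('old','old_rack')]:
        r=cut_out(p,q)[0]; k=cv2.dilate(r['mask'].astype(np.uint8),np.ones((5,5)))>0
        Q=pts(p,k); Q=Q[(Q[:,2]>.004)&(Q[:,2]<.034)]
        c,s,a=cv2.minAreaRect((Q[:,:2]*1000).astype(np.float32)); b=Q[Q[:,2]>.023]
        print(n,nm,np.round(c,1),np.round(s,1),round(a,2),'black',(np.median(b,0)*1000).round(1),len(b))
        if nm=='new':
            rim=Q[(Q[:,2]>.013)]; c,s,a=cv2.minAreaRect((rim[:,:2]*1000).astype(np.float32)); print(' rim',np.round(c,1),np.round(s,1),a)
    for nm,(x,y) in dict(peg=(.61,.0),big=(.8,.17),basket=(.83,-.07),brush=(.38,.02)).items():
        k=np.hypot(P[:,0]-x,P[:,1]-y)<.08; print(n,nm,np.percentile(P[k,2],[50,90,99.5]).round(3))
E
```

```text
top new [ 515.3 -246.4] [ 85.8 300. ] 71.67 black [ 640.4 -285.7   27.5] 318
 rim [ 514.2 -244.7] [ 70.9 288.4] 71.64142608642578
top old [530.4 221. ] [293.6  80.4] 62.61 black [591.1 341.6  27.6] 314
top peg [0.    0.006 0.102]
top big [0.019 0.116 0.13 ]
top basket [0.053 0.078 0.101]
top brush [0.    0.018 0.024]
scene new [510.9 183.1] [68.  70.2] 63.66 black [531.4 186.4  28.2] 11
 rim [513.7 181.8] [68.  64.1] 63.663230895996094
scene old [528.9 226.2] [298.   98.6] 64.42 black [592.6 338.7  27.7] 176
scene peg [0.001 0.008 0.102]
scene big [0.03  0.116 0.129]
scene basket [0.054 0.08  0.101]
scene brush [0.001 0.019 0.023]
```

```bash
cat > plan.py <<'E'
from h import *
from scipy.spatial.transform import Rotation as R
def pose():
    s=state(); w,x,y,z=s['tool_rot']; X=R.from_quat([x,y,z,w]).as_matrix()[:,0]
    return np.array([*s['ee_pos'],np.degrees(np.arctan2(X[1],X[0]))])
def step(a,b):
    c,s=np.cos(np.radians(a[3])),np.sin(np.radians(a[3])); d=b[:3]-a[:3]
    t=(b[3]-a[3]+180)%360-180
    return np.round([c*d[0]+s*d[1], s*d[0]-c*d[1], -d[2]],4), round(-t,1)
E
python3 - <<'E'
from plan import *
O=dict(g=(.5735,.301),b=(.5465,.241),y=(.514,.1825),r=(.481,.1215))
N=dict(g=(.4107,-.2104),b=(.4734,-.2312),y=(.536,-.2519),r=(.5987,-.2727))
a=pose(); print(a.round(4)); yo,yn=-117.3,-198.4
def go(n,b):
    global a
    b=np.array(b); print(n,*step(a,b)); a=b
first=True
for k in 'gbyr':
    A=np.array([*O[k],.15,yo])
    st=a.copy(); 
    if a[3]>-60: mid=(a+A)/2
    else: mid=(a+A)/2
    go(k+' halfway',mid); go(k+' above',A)
    B=A.copy();B[2]=.18; C=np.array([*N[k],.18,yn])
    a=B; go(k+' carry1',(B+C)/2); go(k+' carry2',C); a=C.copy(); a[2]=.15
E
```

```text
[  0.2012   0.5917   0.2225 -18.7834]
g halfway [0.223  0.0777 0.0363] 49.3
g above [ 0.2044 -0.1183  0.0363] 49.3
g carry1 [ 0.2646 -0.0449 -0.    ] 40.6
g carry2 [ 0.1718 -0.2061 -0.    ] 40.6
b halfway [ 0.0068  0.2356 -0.    ] -40.6
b above [-0.148   0.1834 -0.    ] -40.6
b carry1 [ 0.2266 -0.0758 -0.    ] 40.6
b carry2 [ 0.1229 -0.2049 -0.    ] 40.6
y halfway [ 0.046   0.2027 -0.    ] -40.6
y above [-0.0968  0.1839 -0.    ] -40.6
y carry1 [ 0.188  -0.1094 -0.    ] 40.6
y carry2 [ 0.0717 -0.2053 -0.    ] 40.6
r halfway [ 0.085   0.1685 -0.    ] -40.6
r above [-0.0449  0.1833 -0.    ] -40.6
r carry1 [ 0.1482 -0.1427 -0.    ] 40.6
r carry2 [ 0.0198 -0.2047 -0.    ] 40.6
```

Emit:
{"name": "move_arm", "arguments": {"offset": [[0.045, 0.016, 0.007], [0.09, 0.031, 0.014], [0.134, 0.047, 0.021], [0.178, 0.062, 0.029], [0.223, 0.078, 0.036]], "dr": [[0, 0, 10], [0, 0, 20], [0, 0, 30], [0, 0, 40], [0, 0, 49.3]], "jaw": [1, 1, 1, 1, 1]}}

```text
time: 1.62
ee_pos: [0.3883, 0.4451, 0.1865]
tool_rot: [-0.0, 0.827, -0.562, 0.0]
wrist_force: [-0.7, 0.6, -0.1]
gripper_width: 0.0872
gripper_force: 0.0
```

Emit:
{"name": "move_arm", "arguments": {"offset": [[0.04, -0.024, 0.007], [0.08, -0.047, 0.014], [0.122, -0.071, 0.021], [0.164, -0.095, 0.029], [0.204, -0.118, 0.036]], "dr": [[0, 0, 10], [0, 0, 20], [0, 0, 30], [0, 0, 40], [0, 0, 49.3]], "jaw": [1, 1, 1, 1, 1]}}

```text
time: 2.25
ee_pos: [0.574, 0.2998, 0.1503]
tool_rot: [0.0, -0.517, 0.856, -0.0]
wrist_force: [0.8, 0.6, 0.0]
gripper_width: 0.0872
gripper_force: 0.0
```

Emit:
{"name": "move_arm", "arguments": {"offset": [[0, 0, 0.03], [0, 0, 0.065], [0, 0, 0.095], [0, 0, 0.114], [0, 0, 0.114]], "dr": [[0, 0, 0], [0, 0, 0], [0, 0, 0], [0, 0, 0], [0, 0, 0]], "jaw": [1, 1, 1, 1, 1]}}

```text
time: 2.88
ee_pos: [0.5719, 0.3001, 0.0347]
tool_rot: [-0.002, -0.52, 0.854, -0.0]
wrist_force: [-0.2, -0.3, -0.3]
gripper_width: 0.0868
gripper_force: 0.0
```

Emit:
{"name": "move_arm", "arguments": {"offset": [[0, 0, 0], [0, 0, 0], [0, 0, 0], [0, 0, 0], [0, 0, 0]], "dr": [[0, 0, 0], [0, 0, 0], [0, 0, 0], [0, 0, 0], [0, 0, 0]], "jaw": [0.4, 0.3, 0.3, 0.3, 0.3]}}

```text
time: 3.5
ee_pos: [0.5729, 0.3009, 0.0367]
tool_rot: [0.0, -0.52, 0.854, 0.0]
wrist_force: [-0.4, 0.1, -0.6]
gripper_width: 0.0447
gripper_force: 0.0
```

Emit:
{"name": "move_arm", "arguments": {"offset": [[0, 0, 0], [0, 0, 0], [0, 0, 0]], "dr": [[0, 0, 0], [0, 0, 0], [0, 0, 0]], "jaw": [0.3, 0.2, 0.2]}}

```text
time: 3.88
ee_pos: [0.5729, 0.3009, 0.0367]
tool_rot: [0.0, -0.52, 0.854, -0.0]
wrist_force: [0.2, -0.8, 1.9]
gripper_width: 0.0439
gripper_force: 30.0
```

Gripped. Lift by 0.144 m and carry.

Emit:
{"name": "move_arm", "arguments": {"offset": [[0, 0, -0.02], [0, 0, -0.06], [0, 0, -0.1], [0, 0, -0.13], [0, 0, -0.144]], "dr": [[0, 0, 0], [0, 0, 0], [0, 0, 0], [0, 0, 0], [0, 0, 0]], "jaw": [0.2, 0.2, 0.2, 0.2, 0.2]}}

```text
time: 4.5
ee_pos: [0.5731, 0.3012, 0.182]
tool_rot: [0.001, -0.52, 0.854, 0.0]
wrist_force: [-0.5, -0.5, -1.5]
gripper_width: 0.0434
gripper_force: 30.0
```

Emit:
{"name": "move_arm", "arguments": {"offset": [[0.04, -0.007, 0], [0.1, -0.017, 0], [0.16, -0.027, 0], [0.215, -0.036, 0], [0.265, -0.045, 0]], "dr": [[0, 0, 6], [0, 0, 15], [0, 0, 24], [0, 0, 33], [0, 0, 40.6]], "jaw": [0.2, 0.2, 0.2, 0.2, 0.2]}}

```text
time: 5.12
ee_pos: [0.4891, 0.0429, 0.1794]
tool_rot: [-0.001, -0.189, 0.982, -0.0]
wrist_force: [0.6, -0.7, -0.9]
gripper_width: 0.0434
gripper_force: 30.0
```

Emit:
{"name": "move_arm", "arguments": {"offset": [[0.04, -0.048, 0], [0.08, -0.096, 0], [0.12, -0.144, 0], [0.153, -0.184, 0], [0.172, -0.206, 0]], "dr": [[0, 0, 9], [0, 0, 19], [0, 0, 29], [0, 0, 37], [0, 0, 40.6]], "jaw": [0.2, 0.2, 0.2, 0.2, 0.2]}}

```text
time: 5.75
ee_pos: [0.4068, -0.2123, 0.1794]
tool_rot: [-0.001, 0.164, 0.986, 0.0]
wrist_force: [0.9, 0.5, -1.9]
gripper_width: 0.0436
gripper_force: 30.0
```

```bash
python3 - <<'E'
from plan import *
a=pose();print(a.round(4),step(a,np.array([.4107,-.2104,.0345,-198.4])),state()['gripper_width'])
E
```

```text
[  0.4068  -0.2123   0.1794 161.119 ] (array([-0.0031,  0.003 ,  0.1449]), np.float64(-0.5)) 0.043591706624606735
```

Emit:
{"name": "move_arm", "arguments": {"offset": [[-0.002, 0.002, 0.04], [-0.002, 0.002, 0.085], [-0.002, 0.002, 0.12], [-0.002, 0.002, 0.138], [-0.002, 0.002, 0.14]], "dr": [[0, 0, 0], [0, 0, 0], [0, 0, 0], [0, 0, 0], [0, 0, 0]], "jaw": [0.2, 0.2, 0.2, 0.2, 0.2]}}

```text
time: 6.38
ee_pos: [0.4094, -0.2091, 0.0386]
tool_rot: [-0.003, 0.162, 0.987, 0.0]
wrist_force: [-0.0, 1.0, -1.6]
gripper_width: 0.0436
gripper_force: 30.0
```

```bash
python3 - <<'E'
from plan import *
p=read_camera('scene'); cv2.imwrite('pics/pl1.png',cv2.resize(p['image'][190:370,130:310,::-1],None,fx=3,fy=3))
a=pose();print(a.round(4),step(a,np.array([.4107,-.2104,.0345,-198.4])))
E
```

```text
[ 4.104000e-01 -2.092000e-01  3.950000e-02  1.614118e+02] (array([-0.0007, -0.001 ,  0.005 ]), np.float64(-0.2))
```

View pics/pl1.png

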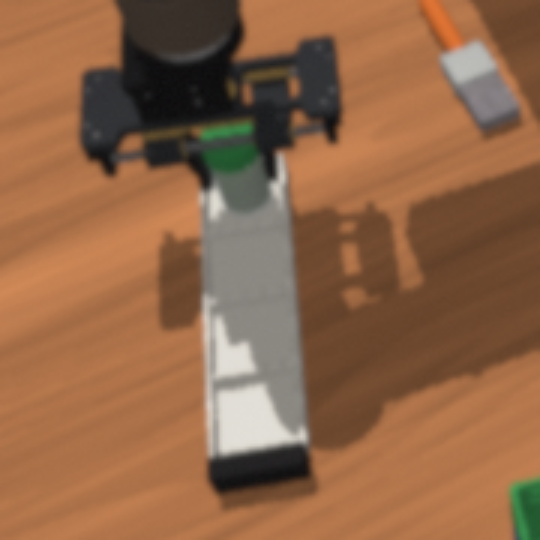

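The crop shows the green jar (about 235,180 in the crop) centred over the end compartment farthest from the black end. I'll lower it the last 5 mm and release.

Emit:
{"name": "move_arm", "arguments": {"offset": [[0, 0, 0.003], [0, 0, 0.005], [0, 0, 0.0055], [0, 0, 0.0055], [0, 0, 0.0055]], "dr": [[0, 0, 0], [0, 0, 0], [0, 0, 0], [0, 0, 0], [0, 0, 0]], "jaw": [0.2, 0.2, 0.2, 0.2, 0.2]}}

```text
time: 7.05
ee_pos: [0.4113, -0.2094, 0.0352]
tool_rot: [0.0, 0.161, 0.987, -0.0]
wrist_force: [-0.3, 0.6, -1.6]
gripper_width: 0.0436
gripper_force: 30.0
```

Emit:
{"name": "move_arm", "arguments": {"offset": [[0, 0, 0], [0, 0, 0], [0, 0, 0], [0, 0, 0], [0, 0, 0]], "dr": [[0, 0, 0], [0, 0, 0], [0, 0, 0], [0, 0, 0], [0, 0, 0]], "jaw": [0.55, 0.7, 0.85, 1, 1]}}

```text
time: 7.68
ee_pos: [0.4112, -0.2094, 0.0351]
tool_rot: [0.0, 0.161, 0.987, -0.0]
wrist_force: [0.4, -1.0, -1.1]
gripper_width: 0.0798
gripper_force: 0.0
```

Emit:
{"name": "move_arm", "arguments": {"offset": [[0, 0, -0.02], [0, 0, -0.05], [0, 0, -0.08], [0, 0, -0.105], [0, 0, -0.115]], "dr": [[0, 0, 0], [0, 0, 0], [0, 0, 0], [0, 0, 0], [0, 0, 0]], "jaw": [1, 1, 1, 1, 1]}}

```text
time: 8.3
ee_pos: [0.4118, -0.2094, 0.1514]
tool_rot: [0.001, 0.161, 0.987, 0.0]
wrist_force: [-0.1, -0.2, -0.1]
gripper_width: 0.0871
gripper_force: 0.0
```

Emit:
{"name": "move_arm", "arguments": {"offset": [[0.001, 0.04, 0], [0.003, 0.09, 0], [0.004, 0.14, 0], [0.005, 0.19, 0], [0.007, 0.236, 0]], "dr": [[0, 0, -7], [0, 0, -15], [0, 0, -24], [0, 0, -32], [0, 0, -40.6]], "jaw": [1, 1, 1, 1, 1]}}

```text
time: 8.93
ee_pos: [0.4796, 0.0182, 0.1493]
tool_rot: [-0.001, -0.194, 0.981, -0.0]
wrist_force: [0.3, -0.8, 0.4]
gripper_width: 0.0872
gripper_force: 0.0
```

Emit:
{"name": "move_arm", "arguments": {"offset": [[-0.035, 0.043, 0], [-0.07, 0.087, 0], [-0.105, 0.13, 0], [-0.135, 0.167, 0], [-0.148, 0.183, 0]], "dr": [[0, 0, -9], [0, 0, -19], [0, 0, -29], [0, 0, -37], [0, 0, -40.6]], "jaw": [1, 1, 1, 1, 1]}}

```text
time: 9.55
ee_pos: [0.5484, 0.244, 0.1484]
tool_rot: [-0.001, -0.522, 0.853, -0.0]
wrist_force: [0.0, 0.5, 0.4]
gripper_width: 0.0872
gripper_force: 0.0
```

```bash
python3 - <<'E'
from plan import *
for n in['top','scene']:
    p=read_camera(n)
    for q in ['green_jar_center','blue_jar_center']:
        for r in cut_out(p,q)[:4]:
            P=pts(p,r['mask']); t=P[P[:,2]>np.percentile(P[:,2],95)-.006]; print(n,q,round(r['conf'],2),((t.min(0)+t.max(0))/2).round(3))
a=pose();print(a.round(4),step(a,np.array([.5465,.241,.036,-117.3])))
E
```

```text
top green_jar_center 0.92 [ 0.411 -0.208  0.087]
top blue_jar_center 0.94 [0.542 0.239 0.091]
top blue_jar_center 0.77 [0.679 0.239 0.082]
top blue_jar_center 0.69 [0.702 0.147 0.081]
top blue_jar_center 0.64 [0.514 0.182 0.091]
scene green_jar_center 0.76 [ 0.413 -0.21   0.086]
scene blue_jar_center 0.97 [0.675 0.241 0.08 ]
scene blue_jar_center 0.81 [0.545 0.237 0.089]
scene blue_jar_center 0.66 [0.412 0.16  0.083]
scene blue_jar_center 0.64 [0.704 0.147 0.08 ]
[   0.5478    0.2407    0.1495 -117.4638] (array([0.0003, 0.0013, 0.1135]), np.float64(-0.2))
```

Emit:
{"name": "move_arm", "arguments": {"offset": [[0, 0.001, 0.03], [0, 0.001, 0.065], [0, 0.001, 0.095], [0, 0.001, 0.1135], [0, 0.001, 0.1135]], "dr": [[0, 0, 0], [0, 0, 0], [0, 0, 0], [0, 0, 0], [0, 0, 0]], "jaw": [1, 1, 1, 1, 0.6]}}

```text
time: 10.48
ee_pos: [0.5464, 0.2405, 0.0353]
tool_rot: [-0.002, -0.519, 0.855, -0.0]
wrist_force: [-0.0, -0.7, -0.3]
gripper_width: 0.0828
gripper_force: 0.0
```

Emit:
{"name": "move_arm", "arguments": {"offset": [[0, 0, 0], [0, 0, 0], [0, 0, 0], [0, 0, 0], [0, 0, 0]], "dr": [[0, 0, 0], [0, 0, 0], [0, 0, 0], [0, 0, 0], [0, 0, 0]], "jaw": [0.5, 0.4, 0.3, 0.2, 0.2]}}

```text
time: 11.1
ee_pos: [0.5473, 0.2424, 0.037]
tool_rot: [0.0, -0.52, 0.854, 0.0]
wrist_force: [-3.1, 0.5, 3.6]
gripper_width: 0.0436
gripper_force: 30.0
```

Emit:
{"name": "move_arm", "arguments": {"offset": [[0, 0, 0], [0, 0, 0]], "dr": [[0, 0, 0], [0, 0, 0]], "jaw": [0.2, 0.2]}}

```text
time: 11.35
ee_pos: [0.5473, 0.2423, 0.037]
tool_rot: [-0.0, -0.52, 0.854, 0.0]
wrist_force: [-3.7, 0.4, 5.5]
gripper_width: 0.0436
gripper_force: 30.0
```

Emit:
{"name": "move_arm", "arguments": {"offset": [[0, 0, -0.02], [0, 0, -0.06], [0, 0, -0.1], [0, 0, -0.13], [0, 0, -0.144]], "dr": [[0, 0, 0], [0, 0, 0], [0, 0, 0], [0, 0, 0], [0, 0, 0]], "jaw": [0.2, 0.2, 0.2, 0.2, 0.2]}}

```text
time: 11.98
ee_pos: [0.5481, 0.2424, 0.1817]
tool_rot: [0.001, -0.52, 0.854, 0.0]
wrist_force: [0.1, 0.1, -0.5]
gripper_width: 0.0432
gripper_force: 30.0
```

Emit:
{"name": "move_arm", "arguments": {"offset": [[0.035, -0.012, 0], [0.085, -0.028, 0], [0.135, -0.045, 0], [0.182, -0.061, 0], [0.227, -0.076, 0]], "dr": [[0, 0, 6], [0, 0, 15], [0, 0, 24], [0, 0, 33], [0, 0, 40.6]], "jaw": [0.2, 0.2, 0.2, 0.2, 0.2]}}

```text
time: 12.6
ee_pos: [0.5095, 0.0039, 0.1792]
tool_rot: [-0.001, -0.189, 0.982, -0.0]
wrist_force: [0.4, 0.1, -1.1]
gripper_width: 0.0438
gripper_force: 30.0
```

Emit:
{"name": "move_arm", "arguments": {"offset": [[0.028, -0.047, 0], [0.057, -0.095, 0], [0.086, -0.143, 0], [0.11, -0.183, 0], [0.123, -0.205, 0]], "dr": [[0, 0, 9], [0, 0, 19], [0, 0, 29], [0, 0, 37], [0, 0, 40.6]], "jaw": [0.2, 0.2, 0.2, 0.2, 0.2]}}

```text
time: 13.22
ee_pos: [0.472, -0.2325, 0.179]
tool_rot: [-0.001, 0.164, 0.986, 0.0]
wrist_force: [0.4, 0.0, -1.0]
gripper_width: 0.0437
gripper_force: 30.0
```

Emit:
{"name": "move_arm", "arguments": {"offset": [[0, 0, 0.02], [0, 0, 0.065], [0, 0, 0.105], [0, 0, 0.13], [0, 0, 0.13]], "dr": [[0, 0, 0], [0, 0, 0], [0, 0, 0], [0, 0, 0], [0, 0, 0]], "jaw": [0.2, 0.2, 0.2, 0.2, 0.2]}}

```text
time: 13.85
ee_pos: [0.471, -0.2302, 0.0477]
tool_rot: [-0.004, 0.162, 0.987, 0.0]
wrist_force: [-0.1, 0.1, -1.0]
gripper_width: 0.0434
gripper_force: 30.0
```

```bash
python3 - <<'E'
from plan import *
read_camera('top')
a=pose();print(a.round(4),step(a,np.array([.4734,-.2312,.035,-198.4])))
E
```

```text
[ 4.726000e-01 -2.305000e-01  4.940000e-02  1.614193e+02] (array([-0.001 , -0.0004,  0.0144]), np.float64(-0.2))
```

Emit:
{"name": "move_arm", "arguments": {"offset": [[0, 0, 0.006], [0, 0, 0.012], [0, 0, 0.0155], [0, 0, 0.0155], [0, 0, 0.0155]], "dr": [[0, 0, 0], [0, 0, 0], [0, 0, 0], [0, 0, 0], [0, 0, 0]], "jaw": [0.2, 0.2, 0.2, 0.2, 0.2]}}

```text
time: 14.52
ee_pos: [0.4736, -0.2305, 0.0353]
tool_rot: [0.0, 0.161, 0.987, -0.0]
wrist_force: [0.1, -1.4, 0.1]
gripper_width: 0.044
gripper_force: 30.0
```

Emit:
{"name": "move_arm", "arguments": {"offset": [[0, 0, 0], [0, 0, 0], [0, 0, 0], [0, 0, 0], [0, 0, 0]], "dr": [[0, 0, 0], [0, 0, 0], [0, 0, 0], [0, 0, 0], [0, 0, 0]], "jaw": [0.55, 0.7, 0.85, 1, 1]}}

```text
time: 15.15
ee_pos: [0.4734, -0.2305, 0.0351]
tool_rot: [0.0, 0.161, 0.987, -0.0]
wrist_force: [-0.1, -0.1, 0.4]
gripper_width: 0.0798
gripper_force: 0.0
```

Emit:
{"name": "move_arm", "arguments": {"offset": [[0, 0, -0.02], [0, 0, -0.05], [0, 0, -0.08], [0, 0, -0.105], [0, 0, -0.115]], "dr": [[0, 0, 0], [0, 0, 0], [0, 0, 0], [0, 0, 0], [0, 0, 0]], "jaw": [1, 1, 1, 1, 1]}}

```text
time: 15.78
ee_pos: [0.474, -0.2306, 0.1515]
tool_rot: [0.001, 0.161, 0.987, -0.0]
wrist_force: [0.5, 0.4, 0.5]
gripper_width: 0.0872
gripper_force: 0.0
```

Emit:
{"name": "move_arm", "arguments": {"offset": [[0.008, 0.035, 0], [0.017, 0.075, 0], [0.028, 0.12, 0], [0.037, 0.163, 0], [0.046, 0.203, 0]], "dr": [[0, 0, -7], [0, 0, -15], [0, 0, -24], [0, 0, -32], [0, 0, -40.6]], "jaw": [1, 1, 1, 1, 1]}}

```text
time: 16.4
ee_pos: [0.494, -0.022, 0.1493]
tool_rot: [-0.001, -0.193, 0.981, 0.0]
wrist_force: [-0.1, 0.1, -0.8]
gripper_width: 0.0869
gripper_force: 0.0
```

Emit:
{"name": "move_arm", "arguments": {"offset": [[-0.023, 0.043, 0], [-0.046, 0.087, 0], [-0.069, 0.13, 0], [-0.088, 0.167, 0], [-0.097, 0.184, 0]], "dr": [[0, 0, -9], [0, 0, -19], [0, 0, -29], [0, 0, -37], [0, 0, -40.6]], "jaw": [1, 1, 1, 1, 1]}}

```text
time: 17.02
ee_pos: [0.515, 0.1853, 0.1491]
tool_rot: [-0.001, -0.521, 0.853, 0.0]
wrist_force: [-0.2, -0.5, -0.5]
gripper_width: 0.0869
gripper_force: 0.0
```

```bash
python3 - <<'E'
from plan import *
for n in['top','scene']:
    p=read_camera(n)
    for q in ['green_jar_center','blue_jar_center','yellow_jar_center']:
        for r in cut_out(p,q)[:2]:
            P=pts(p,r['mask']); t=P[P[:,2]>np.percentile(P[:,2],95)-.006]; print(n,q,round(r['conf'],2),((t.min(0)+t.max(0))/2).round(3))
a=pose();print(a.round(4),step(a,np.array([.514,.1825,.036,-117.3])))
E
```

```text
top green_jar_center 0.61 [ 0.412 -0.207  0.087]
top blue_jar_center 0.96 [ 0.471 -0.228  0.087]
top blue_jar_center 0.89 [0.384 0.172 0.081]
top yellow_jar_center 0.5 [0.51  0.169 0.159]
scene green_jar_center 0.57 [ 0.429 -0.208  0.086]
scene blue_jar_center 0.92 [0.675 0.24  0.08 ]
scene blue_jar_center 0.89 [0.386 0.171 0.08 ]
scene yellow_jar_center 0.8 [0.515 0.18  0.089]
[   0.5153    0.1824    0.1501 -117.4885] (array([0.0005, 0.0012, 0.1141]), np.float64(-0.2))
```

Green and blue are standing well. Next is yellow.

Emit:
{"name": "move_arm", "arguments": {"offset": [[0, 0.001, 0.03], [0, 0.001, 0.065], [0, 0.001, 0.095], [0, 0.001, 0.114], [0, 0.001, 0.114]], "dr": [[0, 0, 0], [0, 0, 0], [0, 0, 0], [0, 0, 0], [0, 0, 0]], "jaw": [1, 1, 1, 1, 0.6]}}

```text
time: 18.05
ee_pos: [0.5137, 0.1826, 0.0349]
tool_rot: [-0.002, -0.519, 0.855, -0.0]
wrist_force: [0.5, 0.5, 0.0]
gripper_width: 0.0826
gripper_force: 0.0
```

Emit:
{"name": "move_arm", "arguments": {"offset": [[0, 0, 0], [0, 0, 0], [0, 0, 0], [0, 0, 0], [0, 0, 0]], "dr": [[0, 0, 0], [0, 0, 0], [0, 0, 0], [0, 0, 0], [0, 0, 0]], "jaw": [0.5, 0.4, 0.3, 0.2, 0.2]}}

```text
time: 18.68
ee_pos: [0.5147, 0.1841, 0.0365]
tool_rot: [0.0, -0.52, 0.854, -0.0]
wrist_force: [-1.0, 0.2, 2.8]
gripper_width: 0.0434
gripper_force: 30.0
```

Emit:
{"name": "move_arm", "arguments": {"offset": [[0, 0, 0], [0, 0, 0]], "dr": [[0, 0, 0], [0, 0, 0]], "jaw": [0.2, 0.2]}}

```text
time: 18.92
ee_pos: [0.5147, 0.1841, 0.0364]
tool_rot: [0.0, -0.52, 0.854, -0.0]
wrist_force: [-0.3, 0.1, 4.5]
gripper_width: 0.0432
gripper_force: 30.0
```

Emit:
{"name": "move_arm", "arguments": {"offset": [[0, 0, -0.02], [0, 0, -0.06], [0, 0, -0.1], [0, 0, -0.13], [0, 0, -0.144]], "dr": [[0, 0, 0], [0, 0, 0], [0, 0, 0], [0, 0, 0], [0, 0, 0]], "jaw": [0.2, 0.2, 0.2, 0.2, 0.2]}}

```text
time: 19.55
ee_pos: [0.5147, 0.1842, 0.1811]
tool_rot: [0.001, -0.52, 0.854, 0.0]
wrist_force: [-0.8, 0.4, -1.5]
gripper_width: 0.0435
gripper_force: 30.0
```

Emit:
{"name": "move_arm", "arguments": {"offset": [[0.03, -0.018, 0], [0.071, -0.041, 0], [0.113, -0.066, 0], [0.151, -0.088, 0], [0.189, -0.11, 0]], "dr": [[0, 0, 6], [0, 0, 15], [0, 0, 24], [0, 0, 33], [0, 0, 40.6]], "jaw": [0.2, 0.2, 0.2, 0.2, 0.2]}}

```text
time: 20.18
ee_pos: [0.5243, -0.0359, 0.1785]
tool_rot: [-0.001, -0.189, 0.982, 0.0]
wrist_force: [0.4, 0.8, -1.6]
gripper_width: 0.0435
gripper_force: 30.0
```

Emit:
{"name": "move_arm", "arguments": {"offset": [[0.017, -0.047, 0], [0.034, -0.096, 0], [0.05, -0.144, 0], [0.064, -0.184, 0], [0.072, -0.206, 0]], "dr": [[0, 0, 9], [0, 0, 19], [0, 0, 29], [0, 0, 37], [0, 0, 40.6]], "jaw": [0.2, 0.2, 0.2, 0.2, 0.2]}}

```text
time: 20.8
ee_pos: [0.5347, -0.2542, 0.1779]
tool_rot: [-0.002, 0.164, 0.986, 0.0]
wrist_force: [0.8, 0.6, -1.2]
gripper_width: 0.0436
gripper_force: 30.0
```

Emit:
{"name": "move_arm", "arguments": {"offset": [[0, 0, 0.02], [0, 0, 0.065], [0, 0, 0.105], [0, 0, 0.13], [0, 0, 0.13]], "dr": [[0, 0, 0], [0, 0, 0], [0, 0, 0], [0, 0, 0], [0, 0, 0]], "jaw": [0.2, 0.2, 0.2, 0.2, 0.2]}}

```text
time: 21.42
ee_pos: [0.5331, -0.2518, 0.0465]
tool_rot: [-0.004, 0.162, 0.987, 0.0]
wrist_force: [-1.1, -0.2, -1.1]
gripper_width: 0.0435
gripper_force: 30.0
```

```bash
python3 - <<'E'
from plan import *
read_camera('top')
a=pose();print(a.round(4),step(a,np.array([.536,-.2519,.035,-198.4])))
E
```

```text
[ 5.348000e-01 -2.523000e-01  4.850000e-02  1.614177e+02] (array([-0.001 ,  0.0007,  0.0135]), np.float64(-0.2))
```

Emit:
{"name": "move_arm", "arguments": {"offset": [[0, 0, 0.006], [0, 0, 0.012], [0, 0, 0.015], [0, 0, 0.015], [0, 0, 0.015]], "dr": [[0, 0, 0], [0, 0, 0], [0, 0, 0], [0, 0, 0], [0, 0, 0]], "jaw": [0.2, 0.2, 0.2, 0.2, 0.2]}}

```text
time: 22.1
ee_pos: [0.536, -0.2524, 0.0353]
tool_rot: [0.0, 0.161, 0.987, -0.0]
wrist_force: [0.1, -0.6, -1.4]
gripper_width: 0.0434
gripper_force: 30.0
```

Emit:
{"name": "move_arm", "arguments": {"offset": [[0, 0, 0], [0, 0, 0], [0, 0, 0], [0, 0, 0], [0, 0, 0]], "dr": [[0, 0, 0], [0, 0, 0], [0, 0, 0], [0, 0, 0], [0, 0, 0]], "jaw": [0.55, 0.7, 0.85, 1, 1]}}

```text
time: 22.72
ee_pos: [0.5358, -0.2524, 0.0351]
tool_rot: [0.0, 0.161, 0.987, -0.0]
wrist_force: [-0.3, 0.7, -0.4]
gripper_width: 0.0799
gripper_force: 0.0
```

Emit:
{"name": "move_arm", "arguments": {"offset": [[0, 0, -0.02], [0, 0, -0.05], [0, 0, -0.08], [0, 0, -0.105], [0, 0, -0.115]], "dr": [[0, 0, 0], [0, 0, 0], [0, 0, 0], [0, 0, 0], [0, 0, 0]], "jaw": [1, 1, 1, 1, 1]}}

```text
time: 23.35
ee_pos: [0.5365, -0.2526, 0.1517]
tool_rot: [0.001, 0.161, 0.987, -0.0]
wrist_force: [0.4, 0.0, -0.2]
gripper_width: 0.0866
gripper_force: 0.0
```

Emit:
{"name": "move_arm", "arguments": {"offset": [[0.015, 0.029, 0], [0.031, 0.062, 0], [0.05, 0.1, 0], [0.068, 0.135, 0], [0.085, 0.168, 0]], "dr": [[0, 0, -7], [0, 0, -15], [0, 0, -24], [0, 0, -32], [0, 0, -40.6]], "jaw": [1, 1, 1, 1, 1]}}

```text
time: 23.98
ee_pos: [0.5079, -0.0648, 0.1493]
tool_rot: [-0.001, -0.193, 0.981, 0.0]
wrist_force: [0.4, -0.3, 0.9]
gripper_width: 0.0871
gripper_force: 0.0
```

Emit:
{"name": "move_arm", "arguments": {"offset": [[-0.01, 0.043, 0], [-0.021, 0.087, 0], [-0.032, 0.13, 0], [-0.041, 0.167, 0], [-0.045, 0.183, 0]], "dr": [[0, 0, -9], [0, 0, -19], [0, 0, -29], [0, 0, -37], [0, 0, -40.6]], "jaw": [1, 1, 1, 1, 1]}}

```text
time: 24.6
ee_pos: [0.4812, 0.1219, 0.1494]
tool_rot: [-0.001, -0.521, 0.853, 0.0]
wrist_force: [-0.5, -0.2, -0.3]
gripper_width: 0.0868
gripper_force: 0.0
```

```bash
python3 - <<'E'
from plan import *
for n in['top','scene']:
    p=read_camera(n)
    for q in ['blue_jar_center','yellow_jar_center','red_jar_center']:
        for r in cut_out(p,q)[:2]:
            P=pts(p,r['mask']); t=P[P[:,2]>np.percentile(P[:,2],95)-.006]; print(n,q,round(r['conf'],2),((t.min(0)+t.max(0))/2).round(3))
a=pose();print(a.round(4),step(a,np.array([.481,.1215,.036,-117.3])))
E
```

```text
top blue_jar_center 0.94 [ 0.471 -0.227  0.087]
top blue_jar_center 0.89 [0.494 0.407 0.081]
top yellow_jar_center 0.91 [ 0.534 -0.25   0.087]
top yellow_jar_center 0.7 [ 0.471 -0.227  0.087]
scene blue_jar_center 0.85 [0.675 0.241 0.08 ]
scene blue_jar_center 0.78 [0.495 0.406 0.08 ]
scene yellow_jar_center 0.66 [ 0.535 -0.25   0.086]
scene red_jar_center 0.64 [0.493 0.113 0.118]
[   0.4819    0.1195    0.1499 -117.4993] (array([-0.0014,  0.0017,  0.1139]), np.float64(-0.2))
```

Emit:
{"name": "move_arm", "arguments": {"offset": [[-0.0014, 0.0014, 0.03], [-0.0014, 0.0014, 0.065], [-0.0014, 0.0014, 0.095], [-0.0014, 0.0014, 0.114], [-0.0014, 0.0014, 0.114]], "dr": [[0, 0, 0], [0, 0, 0], [0, 0, 0], [0, 0, 0], [0, 0, 0]], "jaw": [1, 1, 1, 1, 0.6]}}

```text
time: 25.62
ee_pos: [0.4805, 0.1211, 0.0348]
tool_rot: [-0.002, -0.519, 0.855, -0.0]
wrist_force: [0.1, 0.5, 0.8]
gripper_width: 0.0826
gripper_force: 0.0
```

Emit:
{"name": "move_arm", "arguments": {"offset": [[0, 0, 0], [0, 0, 0], [0, 0, 0], [0, 0, 0], [0, 0, 0]], "dr": [[0, 0, 0], [0, 0, 0], [0, 0, 0], [0, 0, 0], [0, 0, 0]], "jaw": [0.5, 0.4, 0.3, 0.2, 0.2]}}

```text
time: 26.25
ee_pos: [0.4812, 0.1225, 0.0364]
tool_rot: [0.0, -0.52, 0.854, 0.0]
wrist_force: [-1.8, 0.8, 3.5]
gripper_width: 0.0442
gripper_force: 30.0
```

Emit:
{"name": "move_arm", "arguments": {"offset": [[0, 0, 0], [0, 0, 0]], "dr": [[0, 0, 0], [0, 0, 0]], "jaw": [0.2, 0.2]}}

```text
time: 26.5
ee_pos: [0.4812, 0.1225, 0.0364]
tool_rot: [0.0, -0.52, 0.854, 0.0]
wrist_force: [-2.9, 1.5, 5.5]
gripper_width: 0.0434
gripper_force: 30.0
```

Emit:
{"name": "move_arm", "arguments": {"offset": [[0, 0, -0.02], [0, 0, -0.06], [0, 0, -0.1], [0, 0, -0.13], [0, 0, -0.144]], "dr": [[0, 0, 0], [0, 0, 0], [0, 0, 0], [0, 0, 0], [0, 0, 0]], "jaw": [0.2, 0.2, 0.2, 0.2, 0.2]}}

```text
time: 27.12
ee_pos: [0.4815, 0.1225, 0.181]
tool_rot: [0.001, -0.52, 0.854, 0.0]
wrist_force: [0.0, -1.7, -2.3]
gripper_width: 0.0434
gripper_force: 30.0
```

Emit:
{"name": "move_arm", "arguments": {"offset": [[0.024, -0.023, 0], [0.056, -0.054, 0], [0.089, -0.086, 0], [0.119, -0.115, 0], [0.149, -0.143, 0]], "dr": [[0, 0, 6], [0, 0, 15], [0, 0, 24], [0, 0, 33], [0, 0, 40.6]], "jaw": [0.2, 0.2, 0.2, 0.2, 0.2]}}

```text
time: 27.75
ee_pos: [0.5392, -0.0771, 0.1783]
tool_rot: [-0.001, -0.189, 0.982, 0.0]
wrist_force: [-0.2, -0.1, -2.1]
gripper_width: 0.0435
gripper_force: 30.0
```

Emit:
{"name": "move_arm", "arguments": {"offset": [[0.005, -0.047, 0], [0.01, -0.096, 0], [0.014, -0.144, 0], [0.018, -0.184, 0], [0.02, -0.205, 0]], "dr": [[0, 0, 9], [0, 0, 19], [0, 0, 29], [0, 0, 37], [0, 0, 40.6]], "jaw": [0.2, 0.2, 0.2, 0.2, 0.2]}}

```text
time: 28.38
ee_pos: [0.5974, -0.275, 0.1775]
tool_rot: [-0.002, 0.164, 0.987, 0.0]
wrist_force: [-0.7, 1.6, -2.0]
gripper_width: 0.0438
gripper_force: 30.0
```

Emit:
{"name": "move_arm", "arguments": {"offset": [[0, 0, 0.02], [0, 0, 0.065], [0, 0, 0.105], [0, 0, 0.13], [0, 0, 0.13]], "dr": [[0, 0, 0], [0, 0, 0], [0, 0, 0], [0, 0, 0], [0, 0, 0]], "jaw": [0.2, 0.2, 0.2, 0.2, 0.2]}}

```text
time: 29.0
ee_pos: [0.5957, -0.2722, 0.0466]
tool_rot: [-0.004, 0.161, 0.987, 0.0]
wrist_force: [0.2, -0.5, -1.6]
gripper_width: 0.0435
gripper_force: 30.0
```

```bash
python3 - <<'E'
from plan import *
read_camera('top')
a=pose();print(a.round(4),step(a,np.array([.5987,-.2727,.035,-198.4])))
E
```

```text
[ 5.974000e-01 -2.728000e-01  4.890000e-02  1.614587e+02] (array([-0.0012,  0.0006,  0.0139]), np.float64(-0.1))
```

Emit:
{"name": "move_arm", "arguments": {"offset": [[0, 0, 0.006], [0, 0, 0.012], [0, 0, 0.015], [0, 0, 0.015], [0, 0, 0.015]], "dr": [[0, 0, 0], [0, 0, 0], [0, 0, 0], [0, 0, 0], [0, 0, 0]], "jaw": [0.2, 0.2, 0.2, 0.2, 0.2]}}

```text
time: 29.68
ee_pos: [0.5982, -0.2734, 0.0353]
tool_rot: [0.0, 0.161, 0.987, -0.0]
wrist_force: [-0.7, -0.5, -2.3]
gripper_width: 0.0438
gripper_force: 30.0
```

Emit:
{"name": "move_arm", "arguments": {"offset": [[0, 0, 0], [0, 0, 0], [0, 0, 0], [0, 0, 0], [0, 0, 0]], "dr": [[0, 0, 0], [0, 0, 0], [0, 0, 0], [0, 0, 0], [0, 0, 0]], "jaw": [0.55, 0.7, 0.85, 1, 1]}}

```text
time: 30.3
ee_pos: [0.5981, -0.2733, 0.0351]
tool_rot: [0.0, 0.161, 0.987, -0.0]
wrist_force: [0.1, 0.8, 0.0]
gripper_width: 0.08
gripper_force: 0.0
```

Emit:
{"name": "move_arm", "arguments": {"offset": [[0, 0, -0.02], [0, 0, -0.05], [0, 0, -0.08], [0, 0, -0.105], [0, 0, -0.115]], "dr": [[0, 0, 0], [0, 0, 0], [0, 0, 0], [0, 0, 0], [0, 0, 0]], "jaw": [1, 1, 1, 1, 1]}}

```text
time: 30.92
ee_pos: [0.5987, -0.2735, 0.1519]
tool_rot: [0.002, 0.161, 0.987, -0.0]
wrist_force: [-0.6, -0.3, 0.4]
gripper_width: 0.0871
gripper_force: 0.0
```

Emit:
{"name": "move_arm", "arguments": {"offset": [[0.02, 0.035, 0], [0.04, 0.07, 0], [0.055, 0.11, 0], [0.07, 0.145, 0], [0.085, 0.17, 0]], "dr": [[0, 0, -7], [0, 0, -15], [0, 0, -24], [0, 0, -32], [0, 0, -40.6]], "jaw": [1, 1, 1, 1, 1]}}

```text
time: 31.55
ee_pos: [0.571, -0.0835, 0.1492]
tool_rot: [-0.001, -0.194, 0.981, 0.0]
wrist_force: [-0.3, -0.6, 1.3]
gripper_width: 0.0871
gripper_force: 0.0
```

```bash
python3 - <<'E'
from plan import *
u=np.array([.9491,-.315]);v=np.array([.315,.9491])
for n in['top','scene']:
    p=read_camera(n); save(p,n+'_end.png')
    for q in ['green_jar_center','blue_jar_center','yellow_jar_center','red_jar_center']:
        for r in cut_out(p,q)[:2]:
            P=pts(p,r['mask']); t=P[P[:,2]>np.percentile(P[:,2],95)-.006]; c=(t.min(0)+t.max(0))/2; d=c[:2]-[.5047,-.2416]
            print(n,q,round(r['conf'],2),c.round(3),'rack x,y',(d@v).round(4),(d@u).round(4))
E
```

```text
top green_jar_center 0.68 [ 0.412 -0.208  0.087] rack x,y 0.0027 -0.0987
top blue_jar_center 0.85 [ 0.471 -0.227  0.087] rack x,y 0.0028 -0.0366
top blue_jar_center 0.74 [0.384 0.172 0.082] rack x,y 0.3545 -0.2448
top yellow_jar_center 0.76 [ 0.534 -0.25   0.088] rack x,y 0.0014 0.0307
top red_jar_center 0.8 [ 0.596 -0.271  0.087] rack x,y 0.0006 0.0962
top red_jar_center 0.31 [ 0.412 -0.208  0.087] rack x,y 0.0027 -0.0987
scene green_jar_center 0.86 [ 0.429 -0.208  0.086] rack x,y 0.008 -0.082
scene green_jar_center 0.66 [ 0.547 -0.251  0.085] rack x,y 0.0047 0.0431
scene blue_jar_center 0.77 [0.705 0.147 0.08 ] rack x,y 0.4318 0.0675
scene blue_jar_center 0.77 [0.385 0.171 0.08 ] rack x,y 0.3541 -0.2439
scene yellow_jar_center 0.85 [ 0.547 -0.251  0.085] rack x,y 0.004 0.0429
scene red_jar_center 0.87 [ 0.597 -0.273  0.086] rack x,y -0.0003 0.0976
```

View pics/scene_end.png

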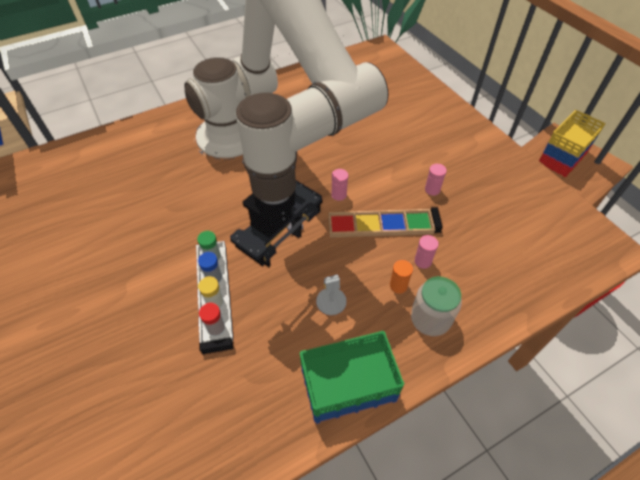

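The picture shows red (210,313), yellow (209,287), blue (208,262) and green (207,240) upright in the white rack. Red is next to the black end, the gripper is clear, and everything else is where it was. I'm handing it in.

```bash
python3 -c "from plant import hand_in; print(hand_in())"
```

```text
the job is handed in; nothing more can be done
None
```

All four jars now stand upright in the white rack in reverse order (red next to its black end, then yellow, blue and green), measured within about 4 mm of their compartment centres, and the job was handed in at about 32 s; no verdict was returned.

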